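Chuck the octopus and hold the loupe at the focal mark

TASK

Turn the chuck's sleeve clockwise, fully home, so that its jaws grip the octopus's peg, then take the loupe by its handle and hold it level over the middle of the octopus, lens at the height of the pointer on the gauge post. Finish while still holding it there, steady and touching nothing but your gripper; do not let the loupe touch the carving on the way, do not lift or tip the octopus, and leave the weight, brush rest, awl and spatula where they are.

Things in the scene. Friction and masses are not known exactly. Their poses are not given: they have to be found in the camera images.
- chuck: Upright fixture chuck on a round dark iron foot (84 mm across, 20 mm tall), bolted to the plank. Origin on the chuck's axis at the plank's surface, z up. A slim brass gauge post (8 mm thick, 198 mm tall) stands on the same foot, on the chuck's +x axis 105 mm from its centre (the side away from the robot, within 25 degrees). The well's floor, on which the octopus's peg stands, is 40 mm above the plank.
- sleeve (a joint): Turning of the knurled steel sleeve of the chuck, in rad; it grows clockwise seen from above. It starts between 0 (jaws fully open) and 0.2; the jaws meet the peg at about 0.9 and the sleeve stops firmly at 1.2. They move inward 4 mm per rad. It stays where it is left; turning it takes about 0.3 N m, and about 0.5 N m once the jaws squeeze. Turning it fully home is right and harms nothing.
- sleeve_grip (a point): Point on the sleeve's axis at the height to grip it, 54 mm above the plank and 8 mm below the sleeve's top rim. The sleeve is a steel cylinder 46 mm in diameter, from 24 to 62 mm above the plank. The octopus stands up out of its middle, between the fingers, its top 34 mm above this point; a small brass pip on the rim shows the turning.
- jaw_a: One of the three steel jaws inside the sleeve (at 120 degrees), that close on the peg together as the sleeve turns. Origin on the chuck's axis at the plank.
- jaw_b: The second jaw, as jaw_a.
- jaw_c: The third jaw, as jaw_a.
- octopus: Half-finished yew octopus, 34 mm across, loose, 30 g, on a round wooden peg 12 mm in diameter that stands in the chuck, up to 1 mm off its axis, any yaw. Origin at the peg's foot, z up along the peg; the carving is from 26 to 48 mm above it.
- octopus_top (a point): Crown of the octopus, on the peg's axis, 48 mm above its foot (88 mm above the plank).
- mark: The focal mark: a dark steel collar (24 mm across, 6 mm thick) with a flat pointer 20 mm long towards the chuck, fixed on the gauge post. Origin at its mid-height on the post's axis: the height above the plank, 135 to 170 mm, at which the middle of the lens must be held.
- loupe: Hand loupe lying level on its stand: round glass lens in a brass rim, 68 mm across and 10 mm thick, with a straight pale wooden handle. Origin at the centre of the lens, mid-thickness; z is the lens's axis (up), the handle runs to -x, from 43 to 128 mm from the lens's centre, 16 mm wide (y) and 14 mm thick (z), its middle level with the lens's middle. 84 to 156 g; it balances about 50 mm from the lens's centre.
- loupe_grip (a point): Point in the middle of the handle where it is free on all sides, 72 mm from the lens's centre and 45 mm above the plank: grip across the handle (along loupe y), 16 mm wide.
- stand: Wooden stand of the loupe, fixed: base plate 190 x 70 x 8 mm and two blocks, one under the lens (76 mm ahead of the origin along +x, 30 mm long) and one under the handle's end (44 mm behind, 16 mm long), their tops 40 and 38 mm above the plank. Origin at the plank's surface under the grip point of the loupe.
- weight: Bystander: hexagonal cast-iron weight, 48 mm across the corners and 34 mm tall with a 10 mm stud on top; origin at its underside.
- brush_rest: Bystander: white porcelain brush rest with five peaks, 24 x 90 x 29 mm, its length along its y axis; origin at its underside.
- awl: Bystander: bone-handled scribing awl lying on the plank, 155 mm long, 15 mm thick, along its x axis; origin at its underside.
- spatula: Bystander: bamboo burnishing spatula lying on the plank, 185 mm long, 22 mm wide, along its x axis; origin at its underside.

How it is judged:
By the outcome, as a careful person would: the job done as asked, in the order asked, and still so for the second after the job is handed in, while the arm keeps its last pose, push and grip.
It also fails if it takes over 54 s, if anything falls off the work surface, if the arm or the gripper's body presses on something with over 40 N, if the wrist force passes 120 N, or if a joint passes its speed limit or range.

ROBOT

A 6-joint arm with a two-finger parallel gripper is mounted at the origin on the work surface. World frame = base frame: x ahead of the robot, y to its left, z up, the work surface at z = 0. Lengths are in m, angles in degrees, forces in N, time in s.
With the tool pointing down it reaches from about 0.25 to 0.725 m from the base axis. Payload 9.7 kg.
Tool frame: the origin (TCP) lies between the finger pads; the fingertips stand 17 mm ahead of it and the grasp point (between the pads) lies 2 mm behind it; z points along the fingers, y is the direction in which the jaws open and shut (so a half turn about z gives the same grasp; the last joint's range is limited). The gripper opens to 85 mm and grips with 20 to 120 N. Pads are 22 mm wide; open, the fingers measure 114 mm over their backs; the gripper's body (76 mm by 85 mm) begins 54 mm behind the grasp point. The pads swing forward as they close: fully open they stand 13 mm farther back than shut.
Start: joints at [-63.942, 4.979, 10.078, 95.1, 0, 90], TCP at [0.242, -0.494, 0.248] pointing down, gripper open.
Joint ranges: [-179.16, 179.16], [-48.56, 103.87], [-65.8, 70.77], [-126.05, 130.52], [-82.76, 87.17], [-180, 180]. Speed limits (degrees/s): [127.2, 127.2, 147.25, 180, 180, 180].

INTERFACE

Orientations are given as [roll, pitch, yaw] about the fixed x, y, z axes, in that order (R = Rz(yaw) Ry(pitch) Rx(roll)).
In Python, from workcell import monitor, cams, order gives the robot as it stands. The module is installed in compiled form; this text tells all that it offers.
- The arm moves only by the shell command python3 -m handwheel 'ROWS' [OPENING] [FORCE]. ROWS is JSON, a list of rows, each a list of 6 numbers: the shift along the tool's x, y, z in m, then the turn, a rotation vector about the tool's x, y, z in degrees. In form: [[tx, ty, tz, wx, wy, wz], ...]. A call has exactly 8 rows; each row shifts and turns the commanded pose from where the row before left it, along the tool's axes as they then stand; what a row does not reach is not made up. A row lasts 1/12 s, in which the tool goes at most 41.7 mm and 7.16 degrees, less where a joint would pass 70% of its speed; a pose out of reach is approached as far as the arm can. A call is refused whole if a number of a shift passes 0.0417 or a number of a turn 7.16, either way. A call with a gripper value outside its range is refused whole. OPENING is the opening, from -1 (shut) to 1 (fully open), set as the call begins (- or left out, the last holds). The fingers move at their own pace and stop on an object; FORCE is the grip in N (left out, the last holds). Time passes only in rows, so rows that do not move let the fingers close, or fill a call up. It gives the time, the measured TCP pose, the force and the opening at its end, in the units of the state.
- monitor.get_obs(): the state, without advancing time (a new reading comes with each control period).
- cams.camera(name): name is "scene" or "top" or "wrist"; returns a dict with "img" (384x512x3 uint8, red, green, blue), "depth" (384x512 float32, m along the optical axis (not along the pixel's ray), 0 where there is no reading), "fx", "fy", "cx", "cy" (pixels), "distortion" ([k1, k2, p1, p2, k3] as OpenCV has them; the pictures are not rectified), "rvec" (rotation vector, rad) and "tvec" (3), from world to camera coordinates, as OpenCV has them; the wrist camera has in their place "tool_from_camera" (4x4, takes a point from camera to tool coordinates, whose origin is the TCP and whose axes are the flange's). Camera axes: x right, y down, z forward; pixel columns grow to the right and rows downward; lengths in m; the calibration is good to about 2 mm. A picture is of the moment at which its call begins: read the wrist's pose just before it.
- order.job_done(): hands the job in, once; it reports no verdict.
The state is a dict: "time": time; "q": joint angles; "qd": joint speeds; "joint_efforts": joint torques, N m; "ee_pos": TCP position; "tcp_rot": TCP orientation; "wrist_force": force on the tool from outside, world axes, zero at the start; "torque": the same for the moment, N m; "opening": finger opening in m.
Only numpy, scipy, OpenCV 4.12 (cv2) and the standard library are available. Lean on these libraries where they do the work, as an engineer would, in place of code of your own. Each camera call takes 0.05 s, during which the arm holds its last target. There are 200 camera calls.

## Working session

There is one attempt and no reset: what is moved stays moved. The work goes in short steps, Python scripts to look and compute and a shell command to move; the robot and the scene stay as the last step left them, time stands still between calls to the robot, and variables do not carry over. Pictures are saved under pics/ and viewed, about 8 in all and at most 12, crops included, and the job is handed in when it is done.

```bash
mkdir -p pics; cat > h.py <<'E'
import numpy as np, cv2
from workcell import monitor, cams, order
from scipy.spatial.transform import Rotation as Ro
def pts(c):
    d=c["depth"]; h,w=d.shape; u,v=np.meshgrid(np.arange(w),np.arange(h))
    K=np.array([[c["fx"],0,c["cx"]],[0,c["fy"],c["cy"]],[0,0,1.]])
    n=cv2.undistortPoints(np.stack([u,v],-1).reshape(-1,1,2).astype(float),K,np.array(c["distortion"])).reshape(h,w,2)
    P=np.dstack([n*d[...,None],d])
    if "rvec" in c:
        R=cv2.Rodrigues(np.array(c["rvec"],float))[0]; P=(P-np.array(c["tvec"]).ravel())@R
    else:
        o=c["obs"]; T=np.array(c["tool_from_camera"]); P=P@T[:3,:3].T+T[:3,3]
        P=P@Ro.from_euler('xyz',o["tcp_rot"],degrees=True).as_matrix().T+np.array(o["ee_pos"])
    P[d==0]=np.nan; return P
def get(n):
    o=monitor.get_obs(); c=cams.camera(n); c["obs"]=o; c["P"]=pts(c); return c
def save(c,f,crop=None,s=1):
    im=c["img"][...,::-1]
    if crop: a,b,x,y=crop; im=im[b:y,a:x]
    cv2.imwrite("pics/"+f,cv2.resize(im,None,fx=s,fy=s,interpolation=cv2.INTER_CUBIC))
E
python3 - <<'E'
from h import *
import pickle
o=monitor.get_obs(); print(o)
cs={n:get(n) for n in("scene","top")}
pickle.dump(cs,open("c0.pkl","wb"))
for n in cs: save(cs[n],n+"0.png",s=1.5)
E
```

```text
{'time': 0.0, 'q': array([-6.39411441e+01,  5.01145336e+00,  1.00345763e+01,  9.50993003e+01,
       -1.03179822e-03,  9.00009384e+01]), 'qd': array([-0.0435658 ,  0.03150643,  0.10914245, -0.0561519 , -0.07467615,
        0.08565695]), 'joint_efforts': array([ 6.28966677e-05, -5.20388997e+01,  4.64803970e+01,  1.64070376e-02,
        4.70810608e-05, -1.43430697e-05]), 'ee_pos': array([ 0.24151798, -0.49390792,  0.24758076]), 'tcp_rot': array([-1.79923823e+02,  1.03304497e-03,  2.60579189e+01]), 'wrist_force': array([0.03112757, 0.77232926, 0.54270869]), 'torque': array([-0.00554448, -0.02279656, -0.03569897]), 'opening': 0.0851472528532662}
```

View pics/top0.png

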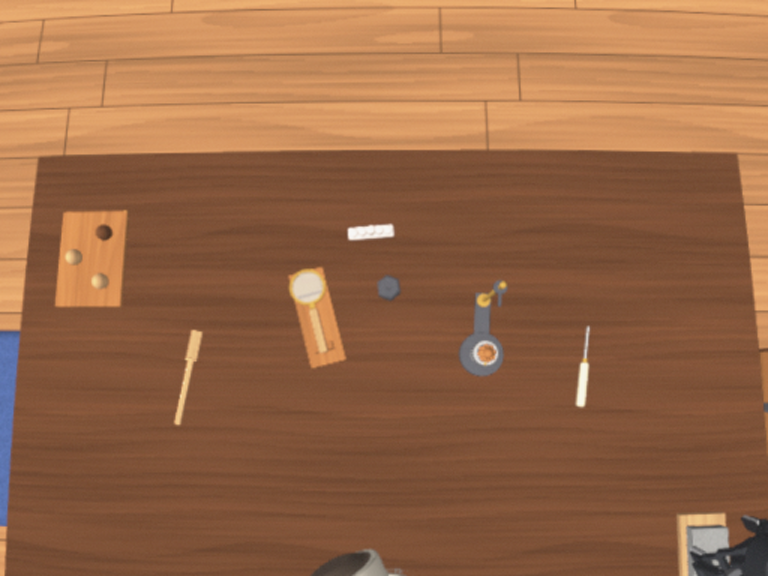

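View pics/scene0.png

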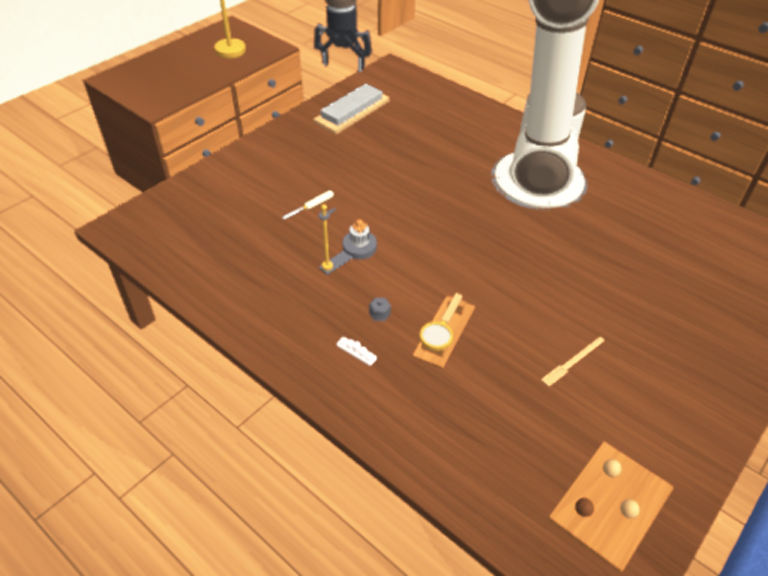

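Top view (1.5x): sleeve and octopus at (485,352), post foot at (484,299), collar at (501,286), loupe lens at (308,287), handle end at (322,350), weight at (388,288). In the scene view the chuck is at (359,238), with the post on its far side.

```bash
python3 - <<'E'
from h import *
import pickle
cs=pickle.load(open("c0.pkl","rb")); c=cs["top"]; P=c["P"]; im=c["img"].astype(int)
for n,(u,v) in dict(plank=(430,400),sleeve=(485,352),foot=(484,299),collar=(501,286),lens=(308,287),hmid=(316,325),hend=(322,350),weight=(388,288),brush=(370,232),awl=(582,385),awlt=(587,330),sp=(195,335)).items():
    print(n,np.round(P[int(v/1.5),int(u/1.5)],3))
# sleeve+octopus: points with z .055..0.1 near chuck
def near(lo,hi,xy,r):
    m=(P[...,2]>lo)&(P[...,2]<hi)&(np.hypot(P[...,0]-xy[0],P[...,1]-xy[1])<r); return P[m]
s=P[int(352/1.5),int(485/1.5)]
for lo,hi in((.012,.03),(.05,.075),(.075,.1)):
    Q=near(lo,hi,s[:2],.045); print(lo,len(Q),(Q[:,:2].min(0)+Q[:,:2].max(0))/2,np.median(Q[:,2]) if len(Q) else 0)
Q=near(.1,.25,s[:2],.16); print("post",Q.round(3)[:20])
P2=cs["scene"]["P"]
m=(P2[...,2]>.03)&(P2[...,2]<.25)&(np.hypot(P2[...,0]-s[0],P2[...,1]-s[1])<.16)
Q=P2[m]
for a in np.arange(.03,.22,.01):
    q=Q[(Q[:,2]>=a)&(Q[:,2]<a+.01)&(Q[:,0]>s[0]+.06)]
    if len(q): print(round(a,3),len(q),q.mean(0).round(3),np.ptp(q[:,:2],0).round(3))
l=P[int(287/1.5),int(308/1.5)]
Q=near(.03,.065,l[:2],.17);print(len(Q)); 
hsv=cv2.cvtColor(c["img"],cv2.COLOR_RGB2HSV)
np.save("lz.npy",Q)
d=Q[:,:2]-Q[:,:2].mean(0); u,sv,vt=np.linalg.svd(d,full_matrices=False); print(Q.mean(0),vt[0],np.degrees(np.arctan2(vt[0][1],vt[0][0])))
p=d@vt[0]; print(p.min(),p.max())
E
```

```text
plank [ 0.441 -0.083 -0.001]
sleeve [ 0.529 -0.177  0.084]
foot [ 0.632 -0.186  0.036]
collar [ 0.63  -0.186  0.198]
lens [0.653 0.148 0.051]
hmid [0.582 0.133 0.053]
hend [0.534 0.121 0.053]
weight [ 0.652 -0.002  0.04 ]
brush [0.767 0.032 0.029]
awl [ 0.468 -0.378  0.009]
awlt [ 0.573 -0.392  0.011]
sp [0.566 0.378 0.   ]
0.012 424 [ 0.52848602 -0.18018089] 0.020577593523012
0.05 174 [ 0.52808467 -0.18111787] 0.06346007665656234
0.075 58 [ 0.52705235 -0.18377493] 0.08272331709594843
post [[ 0.645 -0.189  0.173]
 [ 0.643 -0.182  0.169]
 [ 0.643 -0.185  0.17 ]
 [ 0.643 -0.187  0.171]
 [ 0.643 -0.19   0.171]
 [ 0.638 -0.186  0.198]
 [ 0.638 -0.189  0.197]
 [ 0.638 -0.192  0.196]
 [ 0.64  -0.18   0.168]
 [ 0.64  -0.182  0.172]
 [ 0.64  -0.184  0.171]
 [ 0.64  -0.188  0.168]
 [ 0.636 -0.185  0.194]
 [ 0.635 -0.186  0.198]
 [ 0.635 -0.188  0.2  ]
 [ 0.635 -0.191  0.197]
 [ 0.635 -0.194  0.197]
 [ 0.637 -0.179  0.173]
 [ 0.637 -0.182  0.172]
 [ 0.638 -0.185  0.17 ]]
0.03 3 [ 0.635 -0.19   0.034] [0.    0.005]
0.04 5 [ 0.636 -0.187  0.045] [0.006 0.004]
0.05 4 [ 0.635 -0.188  0.056] [0.005 0.003]
0.06 4 [ 0.637 -0.186  0.066] [0.003 0.007]
0.07 3 [ 0.635 -0.186  0.075] [0.002 0.003]
0.08 8 [ 0.635 -0.188  0.085] [0.009 0.012]
0.09 7 [ 0.634 -0.189  0.096] [0.007 0.009]
0.1 5 [ 0.634 -0.189  0.104] [0.008 0.006]
0.11 4 [ 0.633 -0.189  0.115] [0.003 0.005]
0.12 5 [ 0.636 -0.188  0.126] [0.006 0.006]
0.13 3 [ 0.634 -0.188  0.134] [0.003 0.001]
0.14 5 [ 0.635 -0.187  0.145] [0.003 0.005]
0.15 4 [ 0.634 -0.188  0.153] [0.006 0.005]
0.16 31 [ 0.629 -0.186  0.167] [0.043 0.022]
0.17 13 [ 0.631 -0.189  0.173] [0.037 0.015]
0.18 5 [ 0.636 -0.186  0.185] [0.006 0.005]
0.19 10 [ 0.634 -0.188  0.193] [0.011 0.014]
798
[0.63356343 0.1126744  0.04566423] [-0.1837997   0.98296372] 100.59116028622351
-0.1369210593289149 0.06424513154570763
```

```bash
python3 -m handwheel '[[0.033,-0.0129,0,0,0,0],[0.033,-0.0129,0,0,0,0],[0.033,-0.0129,0,0,0,0],[0.033,-0.0129,0,0,0,0],[0.033,-0.0129,0,0,0,0],[0.033,-0.0129,0,0,0,0],[0.033,-0.0129,0,0,0,0],[0.033,-0.0129,0,0,0,0]]' 1 100
python3 -m handwheel '[[0.033,-0.0129,0,0,0,0],[0.033,-0.0129,0,0,0,0],[0.033,-0.0129,0,0,0,0],[0.033,-0.0129,0,0,0,0],[0,0,0,0,0,-7],[0,0,0,0,0,-7],[0,0,0,0,0,-7],[0,0,0,0,0,-7]]'
python3 - <<'E'
from h import *
print(monitor.get_obs()["q"].round(1))
c=get("wrist"); save(c,"w1.png",s=1.5)
import pickle; pickle.dump(c,open("w1.pkl","wb"))
print(c["obs"]["ee_pos"],c["obs"]["tcp_rot"],np.array(c["tool_from_camera"]).round(3).tolist())
E
```

```text
time: 0.77
ee_pos: [0.4342, -0.2839, 0.2481]
tcp_rot: [-180.0, 0.0, 26.1]
wrist_force: [1.1, -0.2, -0.8]
opening: 0.0856
time: 1.43
ee_pos: [0.5294, -0.1806, 0.2477]
tcp_rot: [-179.9, 0.0, 54.4]
wrist_force: [-0.9, 0.3, -0.6]
opening: 0.0856
[-18.8   6.3  11.5  95.2  -0.  106.7]
[ 0.52942737 -0.18064403  0.24771643] [-1.79940370e+02  2.12465739e-02  5.44498174e+01] [[0.0, -0.961, -0.278, 0.071], [1.0, 0.0, -0.0, 0.001], [0.0, -0.278, 0.961, -0.127], [0.0, 0.0, 0.0, 1.0]]
```

View pics/w1.png

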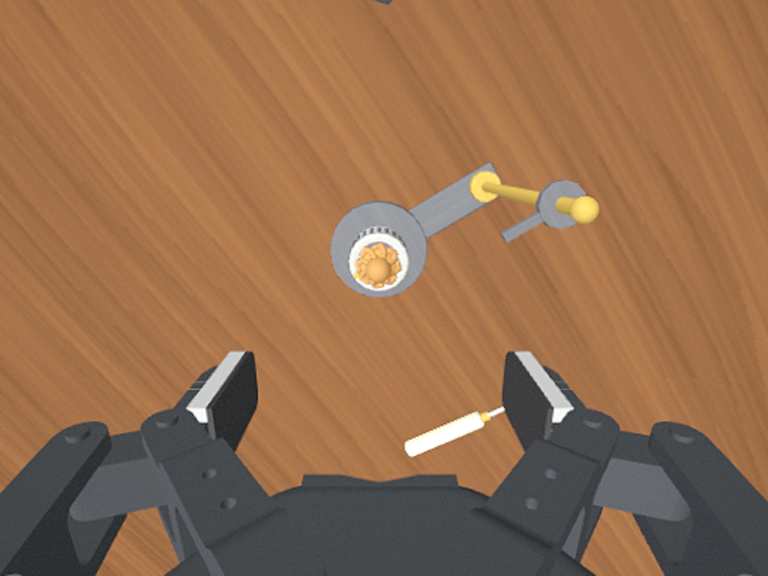

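The wrist view (1.5x) shows the sleeve's top ring around (379,263), the octopus crown at (378,268), the collar at (562,204) and the pointer tip at (506,237). Next I fit these.

```bash
cat >> h.py <<'E'
def circ(Q):
    A=np.c_[2*Q[:,:2],np.ones(len(Q))]; s=np.linalg.lstsq(A,(Q[:,:2]**2).sum(1),rcond=None)[0]
    return s[:2],np.sqrt(s[2]+s[:2]@s[:2])
E
python3 - <<'E'
from h import *
import pickle
c=pickle.load(open("w1.pkl","rb")); P=c["P"]; x,y,z=P[...,0],P[...,1],P[...,2]
s=np.array([.5285,-.181]); r=np.hypot(x-s[0],y-s[1])
print("plank",np.nanmedian(z[(r>.1)&(z<.012)]))
hs=cv2.cvtColor(c["img"],cv2.COLOR_RGB2HSV); white=(hs[...,1]<40)&(hs[...,2]>150)
for nm,m in(("rim",(r<.035)&(z>.056)&(z<.066)),("rimwhite",(r<.04)&white&(z>.05)),("foot",(r<.05)&(z>.015)&(z<.024)),("oct",(r<.03)&(z>.07))):
    Q=P[m]; h=cv2.convexHull(Q[:,:2].astype(np.float32)); print(nm,len(Q),np.median(Q[:,2]),cv2.minEnclosingCircle(h))
m=(r<.03)&(z>.085);print("crown",P[m].mean(0),P[m][:,2].max())
v,u=np.mgrid[:384,:512]
dark=(hs[...,1]<70)&(hs[...,2]<170)&(z>.12)&(z<.21)&(u>320)&(u<400)&(v>110)&(v<170)
Q=P[dark]; print("mark",len(Q),np.percentile(Q[:,2],[2,10,25,50,75,90,98]).round(4),cv2.minAreaRect(Q[:,:2].astype(np.float32)))
tip=Q[np.hypot(Q[:,0]-.634,Q[:,1]+.188)>.016]; print("ptr",len(tip),tip.mean(0),tip.min(0))
print(np.percentile(tip[:,2],[10,50,90]))
# ray reprojection: sleeve rim ellipse onto z=.062
E
```

```text
plank 0.001502925155798418
rim 559 0.06307393683370022 ((0.5276998281478882, -0.18309694528579712), 0.02381310798227787)
rimwhite 538 0.06306294049282514 ((0.5277132391929626, -0.1831263303756714), 0.023785192519426346)
foot 1848 0.02137063832093776 ((0.5277200937271118, -0.1829620599746704), 0.04202588275074959)
oct 13897 0.3222866718715378 ((0.5330015420913696, -0.17361249029636383), 0.027682440355420113)
crown [ 0.5368867  -0.16833859  0.31929803] 0.33587716068542595
mark 823 [0.1679 0.1699 0.1708 0.1714 0.1721 0.1725 0.173 ] ((0.6230461597442627, -0.1929321140050888), (0.04279756918549538, 0.023029489442706108), 12.861783027648926)
ptr 189 [ 0.60908184 -0.188874    0.1704878 ] [ 0.60068734 -0.192082    0.16678735]
[0.16916028 0.17067025 0.17141198]
```

```bash
python3 -m handwheel '[[0,0,0,0,0,-7],[0,0,0,0,0,-7],[0,0,0,0,0,-7],[0,0,0,0,0,-7],[0,0,0,0,0,-7],[0,0,0,0,0,-7],[0,0,0,0,0,-7],[0,0,0,0,0,-7]]'
python3 -m handwheel '[[-0.0015,-0.0024,0.02,0,0,0],[0,0,0.02,0,0,0],[0,0,0.02,0,0,0],[0,0,0.02,0,0,0],[0,0,0.02,0,0,0],[0,0,0.02,0,0,0],[0,0,0,0,0,0],[0,0,0,0,0,0]]'
python3 - <<'E'
from h import *
c=get("wrist"); save(c,"w2.png",s=1.5); P=c["P"]; x,y,z=P[...,0],P[...,1],P[...,2]
print(c["obs"]["ee_pos"],c["obs"]["q"].round(1),c["obs"]["tcp_rot"])
s=np.array([.5277,-.183]); r=np.hypot(x-s[0],y-s[1])
for nm,m in(("rim",(r<.03)&(z>.056)&(z<.066)),("foot",(r<.05)&(z>.015)&(z<.024)),("oct",(r<.025)&(z>.07)&(z<.095))):
    Q=P[m]; h=cv2.convexHull(Q[:,:2].astype(np.float32)); print(nm,len(Q),np.median(Q[:,2]),cv2.minEnclosingCircle(h))
E
```

```text
time: 2.15
ee_pos: [0.5292, -0.1811, 0.248]
tcp_rot: [-180.0, -0.0, 110.2]
wrist_force: [-0.1, -0.1, 0.4]
opening: 0.0855
time: 2.82
ee_pos: [0.5269, -0.1831, 0.1276]
tcp_rot: [-179.9, -0.1, 109.9]
wrist_force: [0.9, 0.6, 0.6]
opening: 0.0853
[ 0.52693616 -0.18314026  0.12761784] [-19.2   5.5  -2.7  81.9  -0.   50.9] [-1.79900813e+02 -7.91985569e-02  1.09944175e+02]
rim 1279 0.06316750841786656 ((0.5274251103401184, -0.18365605175495148), 0.02411501109600067)
foot 3510 0.021407931906914562 ((0.5275088548660278, -0.1833401471376419), 0.04201535880565643)
oct 1665 0.07599826301771957 ((0.5268997550010681, -0.18353639543056488), 0.017540307715535164)
```

View pics/w2.png

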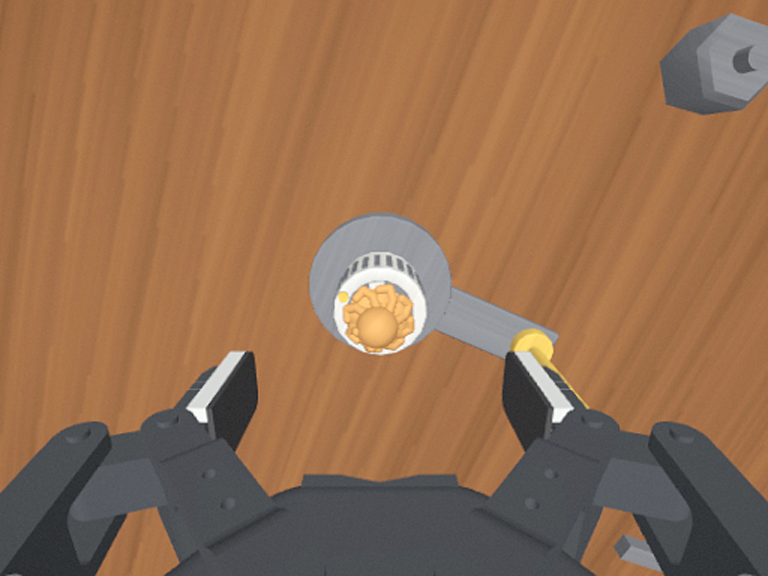

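The sleeve is centred under the tool to within 0.6 mm. The brass pip is at (343,297), so I can see the turning. I'll descend and grip.

```bash
python3 -m handwheel '[[0,0.0005,0.012,0,0,0],[0,0,0.012,0,0,0],[0,0,0.012,0,0,0],[0,0,0.012,0,0,0],[0,0,0.01,0,0,0],[0,0,0.01,0,0,0],[0,0,0.008,0,0,0],[0,0,0.0036,0,0,0]]'
python3 -m handwheel '[[0,0,0,0,0,0],[0,0,0,0,0,0],[0,0,0,0,0,0],[0,0,0,0,0,0],[0,0,0,0,0,0],[0,0,0,0,0,0],[0,0,0,0,0,0],[0,0,0,0,0,0]]' -1 90
python3 -c "
from h import *
o=monitor.get_obs();print(o['torque'],o['q'].round(1),o['ee_pos'])"
```

```text
time: 3.53
ee_pos: [0.5275, -0.1829, 0.047]
tcp_rot: [-179.9, -0.1, 110.1]
wrist_force: [0.1, -0.2, -0.5]
opening: 0.0854
time: 4.2
ee_pos: [0.5273, -0.1837, 0.0501]
tcp_rot: [-179.9, 0.1, 110.0]
wrist_force: [-9.3, -2.7, 9.1]
opening: 0.0435
[-0.47462636  1.85070565  0.29960891] [-19.2   7.   -9.7  73.3  -0.1  50.8] [ 0.5272778  -0.18374461  0.05008103]
```

```bash
python3 -m handwheel '[[0,0,0,0,0,5],[0,0,0,0,0,5],[0,0,0,0,0,5],[0,0,0,0,0,5],[0,0,0,0,0,5],[0,0,0,0,0,5],[0,0,0,0,0,5],[0,0,0,0,0,5]]'
python3 -c "
from h import *
o=monitor.get_obs();print(o['torque'],o['q'].round(1))"
```

```text
time: 4.87
ee_pos: [0.5266, -0.1838, 0.0501]
tcp_rot: [-179.9, 0.1, 69.8]
wrist_force: [-13.6, -2.0, 12.4]
opening: 0.0437
[-0.34352454  2.75709222  0.3670961 ] [-19.2   7.   -9.7  73.4  -0.1  91. ]
```

```bash
python3 -m handwheel '[[0,0,0,0,0,3],[0,0,0,0,0,3],[0,0,0,0,0,3],[0,0,0,0,0,3],[0,0,0,0,0,3],[0,0,0,0,0,2],[0,0,0,0,0,2],[0,0,0,0,0,2]]'
python3 -c "
from h import *
o=monitor.get_obs();print(o['torque'],o['q'].round(1))
c=get('wrist');save(c,'w3.png',(150,130,380,384),3)"
python3 -m handwheel '[[0,0,0,0,0,2],[0,0,0,0,0,2],[0,0,0,0,0,1],[0,0,0,0,0,1],[0,0,0,0,0,0],[0,0,0,0,0,0],[0,0,0,0,0,0],[0,0,0,0,0,0]]'
python3 -c "
from h import *
o=monitor.get_obs();print(o['torque'],o['q'].round(1))"
```

```text
time: 5.53
ee_pos: [0.5263, -0.1836, 0.0501]
tcp_rot: [-179.9, 0.2, 48.9]
wrist_force: [-15.2, -1.2, 13.8]
opening: 0.0437
[-0.2165748   3.00353362  0.48000908] [-1.920e+01  7.000e+00 -9.700e+00  7.340e+01 -1.000e-01  1.119e+02]
time: 6.25
ee_pos: [0.5261, -0.1835, 0.05]
tcp_rot: [-179.9, 0.2, 43.1]
wrist_force: [-16.0, -2.0, 13.2]
opening: 0.0438
[-0.21112839  3.15037794  0.83776006] [-1.920e+01  7.000e+00 -9.700e+00  7.340e+01 -1.000e-01  1.178e+02]
```

```bash
python3 -m handwheel '[[0,0,0,0,0,1],[0,0,0,0,0,1],[0,0,0,0,0,1],[0,0,0,0,0,1],[0,0,0,0,0,0],[0,0,0,0,0,0],[0,0,0,0,0,0],[0,0,0,0,0,0]]'
python3 -c "
from h import *
o=monitor.get_obs();print(o['torque'],o['q'].round(1))
c=get('wrist');save(c,'w4.png',(150,130,380,384),2)"
```

```text
time: 6.92
ee_pos: [0.527, -0.1827, 0.0501]
tcp_rot: [-179.9, 0.1, 39.2]
wrist_force: [-12.0, 2.8, 10.9]
opening: 0.0439
[0.59566097 2.07491569 1.803754  ] [-19.1   7.   -9.7  73.4  -0.  121.7]
```

View pics/w4.png

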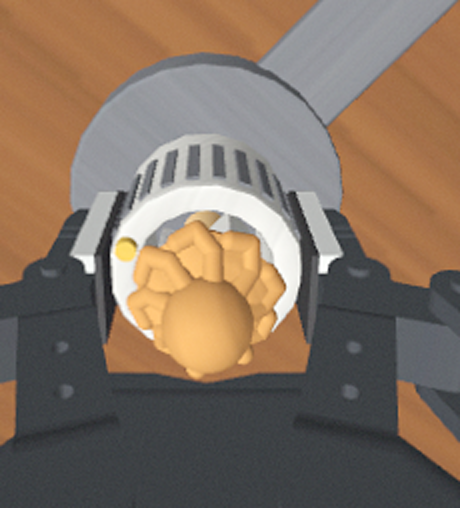

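The moment rose from 0.48 to 1.8 N m after 71° of turning, so the sleeve is at its stop. I'll release, rise and check the pip.

```bash
python3 -m handwheel '[[0,0,0,0,0,0],[0,0,0,0,0,0],[0,0,0,0,0,0],[0,0,0,0,0,0],[0,0,0,0,0,0],[0,0,0,0,0,0],[0,0,0,0,0,0],[0,0,0,0,0,0]]' 1 90
python3 -m handwheel '[[0,0,-0.01,0,0,0],[0,0,-0.015,0,0,0],[0,0,-0.02,0,0,0],[0,0,-0.02,0,0,0],[0,0,-0.025,0,0,0],[0,0,-0.03,0,0,0],[0,0,-0.03,0,0,0],[0,0,0,0,0,0]]'
python3 - <<'E'
from h import *
import pickle
o=monitor.get_obs(); print(o["q"].round(1))
def pip(c):
    P=c["P"]; hs=cv2.cvtColor(c["img"],cv2.COLOR_RGB2HSV); r=np.hypot(P[...,0]-.5273,P[...,1]+.1833)
    m=(r<.026)&(r>.013)&(P[...,2]>.058)&(P[...,2]<.072)&(hs[...,0]>20)&(hs[...,0]<32)&(hs[...,1]>140)
    q=np.median(P[m],0); print(m.sum(),q,np.degrees(np.arctan2(q[1]+.1833,q[0]-.5273)))
pip(pickle.load(open("w1.pkl","rb")))
c=get("wrist"); pip(c); P=c["P"];x,y,z=P[...,0],P[...,1],P[...,2];r=np.hypot(x-.5273,y+.1833)
for nm,m in(("rim",(r<.03)&(z>.056)&(z<.066)),("oct",(r<.025)&(z>.07)&(z<.095))):
    Q=P[m]; h=cv2.convexHull(Q[:,:2].astype(np.float32)); print(nm,len(Q),np.max(Q[:,2]),cv2.minEnclosingCircle(h))
E
```

```text
time: 7.63
ee_pos: [0.5281, -0.1832, 0.0486]
tcp_rot: [-180.0, 0.0, 39.1]
wrist_force: [-0.6, -1.1, -0.6]
opening: 0.0856
time: 8.3
ee_pos: [0.5296, -0.1837, 0.2059]
tcp_rot: [179.6, -0.3, 39.1]
wrist_force: [0.9, -0.5, 0.2]
opening: 0.0853
[-19.1   5.3   5.7  89.9  -0.  121.8]
8 [ 0.50895913 -0.18175108  0.06588401] 175.17273483895244
10 [ 0.52233886 -0.16495449  0.06621427] 105.13243418137381
rim 716 0.06585345649922372 ((0.5277861952781677, -0.18313995003700256), 0.023799629881978035)
oct 888 0.0900608803737848 ((0.5277727246284485, -0.18294242024421692), 0.017488837242126465)
```

```bash
python3 -m handwheel '[[0.0301,-0.0265,0,0,0,0],[0.0301,-0.0265,0,0,0,0],[0.0301,-0.0265,0,0,0,0],[0.0301,-0.0265,0,0,0,0],[0.0301,-0.0265,0,0,0,0],[0.0301,-0.0265,0,0,0,0],[0.0301,-0.0265,0,0,0,0],[0.0301,-0.0265,0,0,0,0]]' | head -2
for i in 1 ; do python3 -m handwheel '[[0,0,0,0,0,-7],[0,0,0,0,0,-7],[0,0,0,0,0,-7],[0,0,0,0,0,-7],[0,0,0,0,0,-7],[0,0,0,0,0,-7],[0,0,0,0,0,-7],[0,0,0,0,0,-7]]' | head -3; done
python3 -m handwheel '[[0,0,0,0,0,-7],[0,0,0,0,0,-7],[0,0,0,0,0,-7],[0,0,0,0,0,-7],[0,0,0,0,0,-7],[0,0,0,0,0,-7],[0,0,0,0,0,-7],[0,0,0,0,0,-7]]' | head -3
python3 -m handwheel '[[0,0,0,0,0,-7],[0,0,0,0,0,-7],[0,0,0,0,0,-7],[0,0,0,0,0,-7],[0,0,0,0,0,-7],[0,0,0,0,0,-7],[0,0,0,0,0,0],[0,0,0,0,0,0]]' | head -3
python3 - <<'E'
from h import *
import pickle
c=get("wrist"); print(c["obs"]["q"].round(1)); save(c,"w5.png",s=1.5); pickle.dump(c,open("w5.pkl","wb"))
P=c["P"]; x,y,z=P[...,0],P[...,1],P[...,2]
m=(z>.042)&(z<.062)&(np.hypot(x-.583,y-.132)<.13)
m=cv2.morphologyEx(m.astype(np.uint8),cv2.MORPH_OPEN,np.ones((3,3)))>0
m=cv2.connectedComponents(m.astype(np.uint8)); lab=m[1]; k=np.argmax(np.bincount(lab[lab>0])); Q=P[lab==k]
d=np.array([np.cos(np.radians(12.8)),np.sin(np.radians(12.8))]); t=(Q[:,:2]-[.583,.132])@d
H=Q[(t<.02)&(t>-.045)]; f=cv2.fitLine(H[:,:2].astype(np.float32),cv2.DIST_L2,0,1e-4,1e-4).ravel(); print(len(Q),"handle",f,np.degrees(np.arctan2(f[1],f[0])),np.median(H[:,2]))
L=Q[t>.035]; print("lens",cv2.minEnclosingCircle(L[:,:2].astype(np.float32)),np.median(L[:,2]),t.min(),t.max())
E
```

```text
time: 9.02
ee_pos: [0.5811, 0.1352, 0.1983]
time: 9.68
ee_pos: [0.5812, 0.1332, 0.1981]
tcp_rot: [-179.9, 0.0, 95.4]
time: 10.35
ee_pos: [0.5812, 0.1332, 0.1981]
tcp_rot: [-180.0, -0.0, 151.4]
time: 11.02
ee_pos: [0.5813, 0.1332, 0.1983]
tcp_rot: [180.0, -0.0, -167.2]
[12.9 10.7 10.9 90.2  0.   0.1]
4328 handle [0.96534353 0.2609824  0.57058585 0.12656088] 15.128363 0.05326641139467399
lens ((0.6521644592285156, 0.14785954356193542), 0.036348555237054825) 0.04887882251226963 -0.0555934748568646 0.1070164419948683
```

View pics/w5.png

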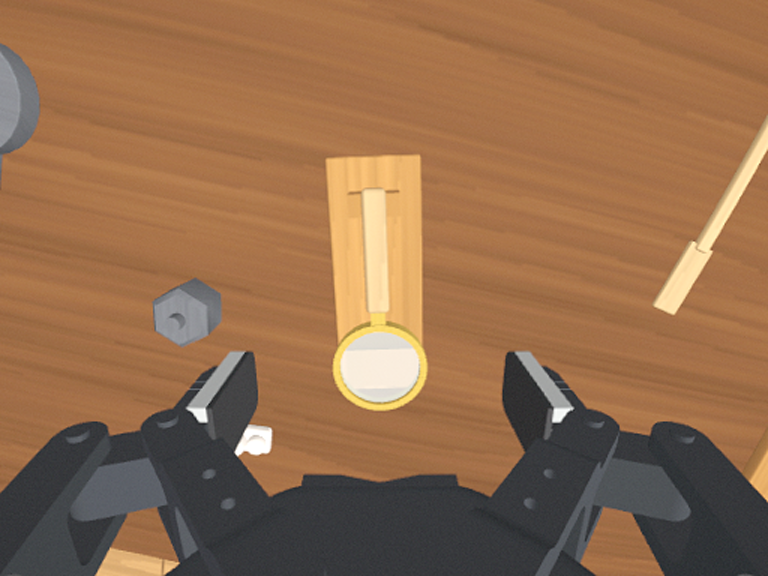

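The loupe lies parallel to the tool: handle from (374,190) to (378,320), lens at (380,367), and the handle is free between the blocks. Its yaw is about 14.8°. I'll correct for that, descend and grip.

```bash
python3 -m handwheel '[[0,0,0,0,0,-2],[-0.0033,-0.0038,0.02,0,0,0],[0,0,0.025,0,0,0],[0,0,0.025,0,0,0],[0,0,0.025,0,0,0],[0,0,0.025,0,0,0],[0,0,0.02,0,0,0],[0,0,0.015,0,0,0]]'
python3 -m handwheel '[[0,0,0,0,0,0],[0,0,0,0,0,0],[0,0,0,0,0,0],[0,0,0,0,0,0],[0,0,0,0,0,0],[0,0,0,0,0,0],[0,0,0,0,0,0],[0,0,0,0,0,0]]' -1 70
python3 -c "
from h import *
o=monitor.get_obs();print(o['torque'],o['q'].round(1),o['ee_pos'])"
```

```text
time: 11.73
ee_pos: [0.5847, 0.1302, 0.0413]
tcp_rot: [180.0, -0.1, -165.2]
wrist_force: [0.9, 0.3, -0.1]
opening: 0.0855
time: 12.4
ee_pos: [0.5863, 0.1306, 0.045]
tcp_rot: [-180.0, 0.1, -165.0]
wrist_force: [-0.1, 0.5, 6.6]
opening: 0.0145
[0.05447944 0.07869499 0.02138774] [12.6 12.7 -3.8 73.4  0.  -2.5] [0.58632726 0.13057709 0.04502002]
```

```bash
python3 -m handwheel '[[0,0,-0.005,0,0,0],[0,0,-0.01,0,0,0],[0,0,-0.02,0,0,0],[0,0,-0.025,0,0,0],[0,0,-0.025,0,0,0],[0,0,-0.025,0,0,0],[0,0,-0.015,0,0,0],[0,0,0,0,0,0]]'
cat > lp.py <<'E'
from h import *
import sys
c=get(sys.argv[1]); o=c["obs"]; print(o["ee_pos"].round(4),o["tcp_rot"].round(2),o["q"].round(1),o["wrist_force"].round(1))
if len(sys.argv)>2: save(c,sys.argv[2],s=1.5)
P=c["P"]; R=Ro.from_euler('xyz',o["tcp_rot"],degrees=True).as_matrix()
T=(P-o["ee_pos"])@R   # tool coordinates; loupe +x = tool -x
hs=cv2.cvtColor(c["img"],cv2.COLOR_RGB2HSV); br=(hs[...,0]>20)&(hs[...,0]<32)&(hs[...,1]>150)
m=br&(abs(T[...,1])<.045)&(T[...,0]<-.025)&(T[...,0]>-.12)&(abs(T[...,2])<.03)
Q=T[m]; Q=Q[Q[:,2]<np.percentile(Q[:,2],95)]
rim=Q[Q[:,0]<-.038]; print("rim",len(rim),cv2.minEnclosingCircle(rim[:,:2].astype(np.float32)),"z",np.median(rim[:,2]))
top=rim[abs(rim[:,2]-np.median(rim[:,2]))<.006]
cf=np.linalg.lstsq(np.c_[top[:,:2],np.ones(len(top))],top[:,2],rcond=None)[0]; print("tilt deg along tool x,y",np.degrees(np.arctan(cf[:2])))
ctr=np.array(cv2.minEnclosingCircle(rim[:,:2].astype(np.float32))[0]); zt=np.r_[ctr,1]@cf
print("lens top centre world",(R@np.r_[ctr,zt]+o["ee_pos"]).round(4))
W=(R@np.c_[top].T).T+o["ee_pos"]; cw=np.linalg.lstsq(np.c_[W[:,:2],np.ones(len(W))],W[:,2],rcond=None)[0]; print("world slope deg",np.degrees(cw[:2]))
h=(abs(T[...,1])<.02)&(abs(T[...,2])<.03)&(T[...,0]>.018)&(T[...,0]<.06)&(hs[...,0]<25)
Hq=T[h]
if len(Hq)>20: print("handle end",len(Hq),np.polyfit(Hq[:,0],Hq[:,1],1),np.median(Hq[:,2]),np.degrees(np.arctan(np.polyfit(Hq[:,0],Hq[:,2],1)[0])))
E
python3 lp.py wrist w6.png
```

```text
time: 13.07
ee_pos: [0.5869, 0.1307, 0.1734]
tcp_rot: [-180.0, 0.3, -164.9]
wrist_force: [0.4, 0.6, 0.2]
opening: 0.0147
[0.5869 0.1307 0.1734] [-179.99    0.34 -164.95] [12.6 10.8  8.3 87.1  0.  -2.5] [0.4 0.6 0.2]
rim 21 ((-0.038356948643922806, -0.0008618920110166073), 0.011784838512539864) z 0.0007818700138084192
tilt deg along tool x,y [-54.05000827   0.855238  ]
lens top centre world [0.6242 0.1398 0.1731]
world slope deg [-88.0994202  -24.76572473]
handle end 3179 [-0.00381189 -0.0011718 ] -0.008306724712859436 1.16121178385465
```

View pics/w6.png

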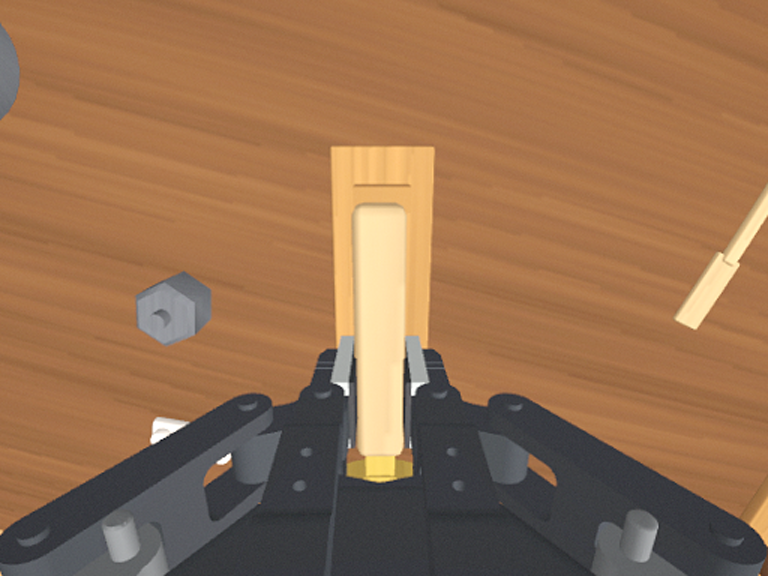

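The loupe is held and clear of its stand, with the tail at (380,205); the lens is hidden behind the gripper in this view. I'll carry it across at this height.

```bash
python3 -m handwheel '[[0.006,-0.008,0,0,0,0],[0.013,-0.018,0,0,0,0],[0.015,-0.020,0,0,0,0],[0.015,-0.020,0,0,0,0],[0.015,-0.020,0,0,0,0],[0.015,-0.020,0,0,0,0],[0.015,-0.020,0,0,0,0],[0.015,-0.020,0,0,0,0]]' | head -3
python3 -m handwheel '[[0.015,-0.020,0,0,0,0],[0.015,-0.020,0,0,0,0],[0.015,-0.020,0,0,0,0],[0.015,-0.020,0,0,0,0],[0.013,-0.020,0,0,0,0],[0.012,-0.020,0,0,0,0],[0.008,-0.014,0,0,0,0],[0.005,-0.008,0,0,0,0]]' | head -3
python3 -m handwheel '[[0,0,0,0,0,0],[0,0,0,0,0,0],[0,0,0,0,0,0],[0,0,0,0,0,0],[0,0,0,0,0,0],[0,0,0,0,0,0],[0,0,0,0,0,0],[0,0,0,0,0,0]]'
for k in top scene; do python3 lp.py $k w7$k.png; done
python3 - <<'E'
from h import *
a=cv2.imread("pics/w7top.png"); b=cv2.imread("pics/w7scene.png")
f=lambda i,x,y:cv2.resize(i[y-95:y+95,x-95:x+95],(395,395),interpolation=cv2.INTER_CUBIC)
cv2.imwrite("pics/w7.png",np.hstack([f(a,485,340),f(b,350,220)]))
E
```

```text
time: 13.78
ee_pos: [0.5165, -0.0403, 0.1667]
tcp_rot: [180.0, -0.2, -164.9]
time: 14.45
ee_pos: [0.4588, -0.2031, 0.1669]
tcp_rot: [179.9, -0.1, -165.0]
time: 15.12
ee_pos: [0.4607, -0.2012, 0.1687]
tcp_rot: [180.0, 0.0, -164.9]
wrist_force: [-0.0, 0.0, -0.7]
opening: 0.0145
[ 0.4607 -0.2012  0.1687] [ 180.      0.   -164.92] [-23.6  -2.4  -6.2  86.2   0.  -38.7] [-0.   0.  -0.7]
[ 0.4607 -0.2013  0.1687] [-180.      0.   -164.92] [-23.6  -2.4  -6.2  86.2  -0.  -38.7] [-0.5 -0.9 -1.1]
rim 12 ((-0.0714113861322403, 0.022757839411497116), 0.020713800564408302) z -0.003106732341278683
tilt deg along tool x,y [-3.42949606 -8.35950297]
lens top centre world [ 0.5237 -0.1608  0.1715]
world slope deg [-5.50434896  7.23587925]Traceback (most recent call last):
  File "lp.py", line 9, in <module>
    Q=T[m]; Q=Q[Q[:,2]<np.percentile(Q[:,2],95)]
                       ~~~~~~~~~~~~~^^^^^^^^^^^
    return _quantile_unchecked(
        a, q, axis, out, overwrite_input, method, keepdims, weights)
    return _ureduce(a,
                    func=_quantile_ureduce_func,
    ...<5 lines>...
                    overwrite_input=overwrite_input,
                    method=method)
    r = func(a, **kwargs)
    result = _quantile(arr,
                       quantiles=q,
    ...<2 lines>...
                       out=out,
                       weights=wgt)
    slices_having_nans = np.isnan(arr[-1, ...])
                                  ~~~^^^^^^^^^
IndexError: index -1 is out of bounds for axis 0 with size 0
```

View pics/w7.png

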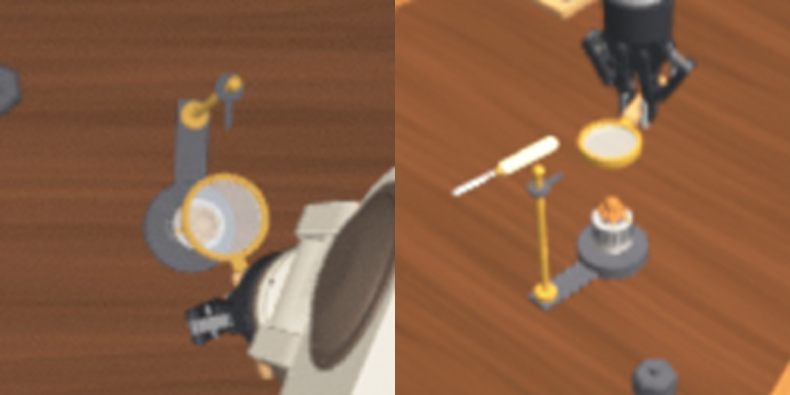

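Left (top view): the whole lens ring is visible around (225,215), above and near the chuck. Right (scene view): the lens is at (610,143), well above the octopus and clear of the post. I'll fit it by depth, with the mark measured in the same images.

```bash
cat > lp2.py <<'E'
from h import *
for k in("top","scene"):
    c=get(k); P=c["P"]; o=c["obs"]; x,y,z=P[...,0],P[...,1],P[...,2]
    R=Ro.from_euler('xyz',o["tcp_rot"],degrees=True).as_matrix(); T=(P-o["ee_pos"])@R
    r=np.hypot(x-.5276,y+.1831)
    m=(r<.042)&(z>.15)&(z<.19)&(T[...,0]<-.03); Q=P[m]
    hs=cv2.cvtColor(c["img"],cv2.COLOR_RGB2HSV); g=m&(hs[...,1]>100); rim=P[g]
    A=np.c_[Q[:,:2]-[.5276,-.1831],np.ones(len(Q))]; cf=np.linalg.lstsq(A,Q[:,2],rcond=None)[0]
    print(k,len(Q),"enc",cv2.minEnclosingCircle(Q[:,:2].astype(np.float32)),"zmed",np.median(Q[:,2]).round(4),"rim z",len(rim),np.median(rim[:,2]).round(4),"fit",cf.round(4))
    f=circ(rim) ; print(" rim circle",f)
    q=P[(z>.155)&(z<.18)&(np.hypot(x-.633,y+.188)<.04)]; print(" mark z pct",np.percentile(q[:,2],[10,50,90]).round(4),len(q))
    p=P[(z<.01)&(z>-.01)&(r>.08)&(r<.2)]; print(" plank",np.median(p[:,2]).round(4))
    q=P[(z<.024)&(z>.014)&(r<.046)]; print(" foot",len(q),cv2.minEnclosingCircle(q[:,:2].astype(np.float32)))
    # ray cast of the rim's outer contour to z=.168
    v,u=np.where(m); e=cv2.fitEllipse(cv2.convexHull(np.c_[u,v].astype(np.int32)))
    K=np.array([[c["fx"],0,c["cx"]],[0,c["fy"],c["cy"]],[0,0,1.]]); n=cv2.undistortPoints(np.array([[e[0]]]),K,np.array(c["distortion"])).ravel()
    Rc=cv2.Rodrigues(np.array(c["rvec"],float))[0]; d=Rc.T@np.r_[n,1]; C=-Rc.T@np.array(c["tvec"]).ravel()
    print(" ellipse",np.round(e[0],1),np.round(e[1],1),"ray at .172:",(C+d*(.172-C[2])/d[2]).round(4))
print(o["ee_pos"],o["tcp_rot"])
E
python3 lp2.py; python3 lp.py wrist | tail -1
python3 - <<'E'
from h import *
c=get("wrist");P=c["P"];o=c["obs"];R=Ro.from_euler('xyz',o["tcp_rot"],degrees=True).as_matrix();T=(P-o["ee_pos"])@R
h=(abs(T[...,1])<.007)&(abs(T[...,2]+.008)<.006)&(T[...,0]>.015)&(T[...,0]<.08);q=T[h];print("tail x",np.percentile(q[:,0],[98,100]))
import pickle
c=pickle.load(open("w5.pkl","rb"));P=c["P"];d=np.array([.967,.255]);t=(P[...,:2]-[.5863,.1306])@d;s=(P[...,:2]-[.5863,.1306])@[-.255,.967]
m=(abs(s)<.006)&(t<-.0)&(t>-.05)&(P[...,2]>.047)&(P[...,2]<.058);print("resting handle slope deg, z",np.degrees(np.polyfit(t[m],P[m][:,2],1)[0]),np.median(P[m][:,2]))
E
```

```text
top 644 enc ((0.525496780872345, -0.18266315758228302), 0.03775141388177872) zmed 0.1717 rim z 196 0.1738 fit [-0.0029 -0.0062  0.172 ]
 rim circle (array([ 0.5277212 , -0.18241943]), np.float64(0.032339765313872046))
 mark z pct [0.1684 0.1701 0.1732] 67
 plank 0.0006
 foot 277 ((0.5283631682395935, -0.1809675395488739), 0.041964542120695114)
 ellipse [331.9 233.2] [27.4 30.5] ray at .172: [ 0.527  -0.1827  0.172 ]
scene 244 enc ((0.5284380912780762, -0.182734876871109), 0.037708740681409836) zmed 0.1697 rim z 107 0.1711 fit [-0.0151 -0.0122  0.1698]
 rim circle (array([ 0.52986526, -0.18213325]), np.float64(0.03206271534574855))
 mark z pct [0.1648 0.1688 0.1732] 45
 plank -0.0012
 foot 162 ((0.5301858186721802, -0.18016041815280914), 0.04291941970586777)
 ellipse [238.9 129.3] [15.2 20.3] ray at .172: [ 0.5324 -0.1784  0.172 ]
[ 0.46062775 -0.20140814  0.16870102] [-1.79998259e+02  3.28414722e-03 -1.64934122e+02]
handle end 3170 [-0.00310555 -0.0011974 ] -0.00834292367604142 1.046238232925812
tail x [0.05756144 0.05825902]
resting handle slope deg, z 0.054950181880996055 0.053441412385842976
```

```bash
cat > hd.py <<'E'
from h import *
S=[]
for i in range(3):
    c=get("wrist");P=c["P"];o=c["obs"];R=Ro.from_euler('xyz',o["tcp_rot"],degrees=True).as_matrix()
    hs=cv2.cvtColor(c["img"],cv2.COLOR_RGB2HSV);T=(P-o["ee_pos"])@R
    h=(abs(T[...,1]+.0012)<.005)&(abs(T[...,2]+.008)<.006)&(T[...,0]>.004)&(T[...,0]<.053)&(hs[...,2]>140)&(hs[...,1]>40)
    q=P[h]; d=-R[:,0]; t=(q-o["ee_pos"])@d; p=np.polyfit(t,q[:,2],1); side=(q-o["ee_pos"])@R[:,1]
    cr=np.polyfit(side,q[:,2]-np.polyval(p,t),1)
    S.append([h.sum(),np.degrees(p[0]),np.degrees(cr[0]),np.polyval(p,-.03),np.polyval(p,.07)])
print(np.mean(S,0).round(4),"n, slope up towards lens, roll, top z at -30mm, extrapolated at lens",o["ee_pos"])
E
python3 hd.py
python3 - <<'E'
from h import *
S=[]
for i in range(6):
    c=get("top");P=c["P"];x,y,z=P[...,0],P[...,1],P[...,2];r=np.hypot(x-.5276,y+.183)
    hs=cv2.cvtColor(c["img"],cv2.COLOR_RGB2HSV)
    m=(r<.036)&(r>.027)&(z>.165)&(z<.18)&(hs[...,1]>100);Q=P[m]
    a=(x-.5276)*.966+(y+.183)*.26
    f=m&(a>.012);b=m&(a<-.012); mk=(np.hypot(x-.6335,y+.188)<.012)&(z>.16)&(z<.178)
    S.append([m.sum(),z[m].mean(),z[f].mean(),z[b].mean(),a[f].mean()-a[b].mean(),z[mk].mean(),mk.sum()])
S=np.mean(S,0);print(S.round(4),"tilt",np.degrees((S[2]-S[3])/S[4]))
E
```

```text
[ 2.3123333e+03 -9.9200000e-02  1.6420000e-01  1.7730000e-01
  1.7710000e-01] n, slope up towards lens, roll, top z at -30mm, extrapolated at lens [ 0.46056659 -0.20151139  0.16866317]
[1.86000e+02 1.73700e-01 1.73800e-01 1.73700e-01 5.05000e-02 1.71000e-01
 4.66667e+01] tilt 0.1472223259037224
```

The loupe is level to about 0.1°. The lens is 0.7 to 1.8 mm above the mark and about 1 mm to the -y side. A small correction, then a final check.

```bash
python3 -m handwheel '[[0,0.0005,0.0006,0,0,0],[0,0.0005,0.0006,0,0,0],[0,0,0,0,0,0],[0,0,0,0,0,0],[0,0,0,0,0,0],[0,0,0,0,0,0],[0,0,0,0,0,0],[0,0,0,0,0,0]]'
python3 -m handwheel '[[0,0,0,0,0,0],[0,0,0,0,0,0],[0,0,0,0,0,0],[0,0,0,0,0,0],[0,0,0,0,0,0],[0,0,0,0,0,0],[0,0,0,0,0,0],[0,0,0,0,0,0]]'
python3 hd.py; python3 lp2.py | grep -v ellipse
```

```text
time: 16.53
ee_pos: [0.4604, -0.2005, 0.1675]
tcp_rot: [-180.0, 0.0, -164.9]
wrist_force: [-0.8, 0.2, -1.6]
opening: 0.0147
time: 17.2
ee_pos: [0.4603, -0.2005, 0.1675]
tcp_rot: [180.0, -0.0, -164.9]
wrist_force: [0.2, 0.6, -0.7]
opening: 0.0146
[ 2.3026667e+03 -1.5180000e-01 -1.4380000e-01  1.7600000e-01
  1.7580000e-01] n, slope up towards lens, roll, top z at -30mm, extrapolated at lens [ 0.46031879 -0.20052722  0.16747443]
top 646 enc ((0.5251662731170654, -0.18160831928253174), 0.037673987448215485) zmed 0.1706 rim z 197 0.1727 fit [-0.0077 -0.0129  0.1707]
 rim circle (array([ 0.527352 , -0.1814824]), np.float64(0.0323596313793979))
 mark z pct [0.1686 0.1705 0.1729] 67
 plank 0.0006
 foot 269 ((0.5286017060279846, -0.18112918734550476), 0.04197659716010094)
scene 250 enc ((0.5270124673843384, -0.17970620095729828), 0.03910430893301964) zmed 0.1684 rim z 108 0.1691 fit [-0.0184 -0.0305  0.1684]
 rim circle (array([ 0.52849509, -0.18191855]), np.float64(0.03235667730665542))
 mark z pct [0.164  0.1677 0.1729] 46
 plank -0.0012
 foot 159 ((0.5299373865127563, -0.18053776025772095), 0.042609162628650665)
[ 0.46035849 -0.2005042   0.16750464] [-1.79999138e+02  4.66012964e-03 -1.64939566e+02]
```

Lens and chuck axis agree to about 1 mm, the height matches the mark to within about 0.6 mm, and the arm is steady. I'm handing in.

```bash
python3 -c "
from h import *
print(order.job_done())"
```

```text
the job is handed in; nothing more can be done
None
```

I turned the chuck's sleeve fully home, and the loupe is now held level over the octopus at the pointer's height. I handed the job in shortly after 17 s of robot time.

- **Sleeve:** It turned 71° clockwise at the gripper and about 70° by the brass pip. The moment rose from 0.48 to 1.8 N m at the end, which I take as the firm stop. Afterwards the octopus stood centred on the chuck's axis, at the same height as before.
- **Loupe position:** I gripped the handle across, about 70 mm from the lens's centre. The last top-camera check put the lens within about 1.3 mm of the chuck's axis. The scene camera gave about 2 mm.
- **Loupe height:** The lens's middle is at about 0.167 to 0.168 m, and the pointer at about 0.167 m. My estimates differ by about 1 mm between the wrist and top cameras.
- **Level and steadiness:** Tilt measured about 0.15°, and the arm pose and grip did not change between the last readings.
- **Disagreements:** Two early lens checks were unusable because my brass colour mask was wrong, so I redid them by depth. An early handle reading of 1.1° tilt came from finger pixels in the mask. The corrected fit gave about 0.1°.
- **Not checked:** I did not measure the weight, brush rest, awl and spatula again at the end. The arm's paths kept well clear of them.

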